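# Hang the rinsed brush pail over the drip dish

### The job

Take the round steel pail by its wooden handle and hook it over the steel rail, well clear to one side of the white drip dish. Then slide it along the rail, without lifting it off again, until it hangs straight over the middle of the dish, and let go so that it hangs still. Leave the square tin carrier where it stands.

Things in the scene. Friction and masses are not known exactly. Their poses are not given: they have to be found in the camera images.
- pail_grip (a point): Centre of the round pail's wooden handle, an upright 20 x 20 x 42 mm block, 170 mm above the pail's underside, on its axis. Axes: z up, +x to the hook's mouth, faces square. Loose steel cup 66 mm wide, 62 tall; bail crossbar along x, its top 90 mm below this point. Hook: strip 24 mm wide, stem at x -20, tip at x +20 (outside +22) ending 48 mm below this point, 42 mm gap below it. 0.15 to 0.3 kg.
- rail_mid (a point): Middle of the fixed rail's axis: steel bar along y, 12 mm thick, 185 mm high, 418 mm free between posts no higher than it (feet 50 mm either way). x: away from the robot. The pail, mouth to x, comes from -x; its tip clears the rail when 24 to 52 mm (best 38) above its hung height; lowered, it has 12 mm play either side and centres itself. Hung: handle centre 31 mm above the axis.
- dish_mid (a point): Middle of the fixed white round drip dish, 120 mm diameter and 14 mm tall, on the table exactly below the rail's axis; its place along the rail varies. This point is 4 mm above the table.
- tin_grip (a point): Bystander: centre of the wooden handle of the loose square tin carrier, 170 mm above its underside. Same handle, bail and hook as the pail, but a square steel box, 66 x 66 mm and 62 mm tall, in place of the round cup. Leave it alone.
Mind the look-alikes: they are no part of the job. What is shaped like the part that bears pail_grip but red is not meant. What is shaped like the part that bears dish_mid but black or blue is not meant.

How it is judged (in metres and radians):
On the way:
1. the round pail is hooked on the rail clear to one side of the dish (80 mm or more from its middle) (z of pail_grip in the frame of rail_mid between 0.022 and 0.04 m and x of pail_grip in the frame of rail_mid between -0.015 and 0.015 m and horizontal distance between pail_grip and dish_mid above 0.08 m), for 0.2 s.
At the end, for the whole second after the job is handed in: The round pail hangs by its hook on the rail (handle centre 22 to 40 mm above the rail's axis and within 15 mm of being over it), within 20 mm of the dish's middle seen from above, upright within 10 degrees, at rest (z of pail_grip in the frame of rail_mid between 0.022 and 0.04 m and x of pail_grip in the frame of rail_mid between -0.015 and 0.015 m and horizontal distance between pail_grip and dish_mid below 0.02 m and angle between pail_grip's own z axis and vertical below 0.175 rad and linear speed of pail below 0.03 m/s); the robot touches nothing.
It fails at once if the pail is over the dish (within 40 mm of its middle) lifted off the rail, more than 17 mm above where it hangs: it must be slid there (horizontal distance between pail_grip and dish_mid below 0.04 m and z of pail_grip in the frame of rail_mid above 0.048 m).
It fails at once if the square tin carrier is moved by more than 30 mm (distance of tin_grip from where it was at the start of the episode above 0.03 m).
It also fails if it takes over 48 s, if anything falls off the work surface, if the arm or the gripper's body presses on something with over 40 N, if the wrist force passes 120 N, or if a joint passes its speed limit or range.

### The arm

A 6-joint arm with a two-finger parallel gripper is mounted at the origin on the work surface. World frame = base frame: x ahead of the robot, y to its left, z up, the work surface at z = 0. Lengths are in mm, angles in rad, forces in N, time in s.
With the tool pointing down it reaches from about 275 to 750 mm from the base axis. Payload 10.2 kg.
Tool frame: the origin (TCP) lies midway between the tips of the shut fingers; the grasp point (between the pads) lies 19 mm behind it; z points along the fingers, y is the direction in which the jaws open and shut (so a half turn about z gives the same grasp; the last joint's range is limited). The gripper opens to 85 mm and grips with 20 to 120 N. Pads are 22 mm wide; open, the fingers measure 114 mm over their backs; the gripper's body (76 mm by 85 mm) begins 54 mm behind the grasp point. The pads swing forward as they close: fully open they stand 13 mm farther back than shut.
Start: joints at [-1.57, 0.313, 1.498, -0, 1.331, -0.223], TCP at [116.503, -511.916, 231.294] pointing down, gripper open.
Joint ranges: [-2.94, 2.94], [-0.97, 2.17], [0.19, 2.56], [-1.23, 4.37], [0.02, 3.11], [-2.88, 2.88]. Speed limits (rad/s): [2.39, 2.39, 3.01, 3.14, 3.14, 3.14].

### API

Orientations are given as a unit quaternion [w, x, y, z].
In Python, from rig import ctrl gives the robot as it stands.
- The arm moves only by the tool carry_out, never from a script. Its argument "plan" is a list of rows, each a list of 3 entries, a list of its own where there are three numbers: the finger opening in mm, from 0 to 85.4, then the shift along the tool's x, y, z in mm, then the turn, a rotation vector about the tool's x, y, z in units of 6 degrees (1.0 is 6 degrees). In form: [[grip, [x, y, z], [ax, ay, az]], ...]. A call has 1 to 20 rows; each row shifts and turns the commanded pose from where the row before left it, along the tool's axes as they then stand; what a row does not reach is not made up. A row lasts 1/12 s, in which the tool goes at most 41.7 mm and 7.16 degrees, less where a joint would pass 70% of its speed; a pose out of reach is approached as far as the arm can. A call with a gripper value outside its range is refused whole. The fingers move at their own pace and stop on an object; "grip_force" is the grip in N (left out, the last holds). Time passes only in rows, so rows that do not move let the fingers close. It gives the time, the measured TCP pose, the force and the opening at its end, in the units of the state.
- ctrl.sense(): the state, without advancing time (a new reading comes with each control period).
- ctrl.capture(name): name is "scene" or "top" or "wrist"; returns a dict with "color" (420x560x3 uint8, blue, green, red), "range_z" (420x560 float32, mm along the optical axis (not along the pixel's ray), 0 where there is no reading), "fx", "fy", "cx", "cy" (pixels), "cam_to_world" (4x4, takes a point from camera to world coordinates); the wrist camera has in their place "tool_from_camera" (4x4, takes a point from camera to tool coordinates, whose origin is the TCP and whose axes are the flange's). Camera axes: x right, y up, looking along -z (the intrinsics and any distortion apply to the point x, -y, -z); pixel columns grow to the right and rows downward; lengths in mm; the calibration is good to about 2 mm. A picture is of the moment at which its call begins: read the wrist's pose just before it.
- ctrl.finish_job(): hands the job in, once; it reports no verdict.
The state is a dict: "time_s": time; "joints": joint angles; "dq": joint speeds; "tau": joint torques, N m; "eef_pos": TCP position; "ee_rot": TCP orientation; "force": force on the tool from outside, world axes, zero at the start; "wrist_torque": the same for the moment, N m; "grip_width": opening from 0.0 (shut) to 1.0 (fully open).
Only numpy, scipy, OpenCV 4.12 (cv2) and the standard library are available. Lean on these libraries where they do the work, as an engineer would, in place of code of your own. Each camera call takes 0.05 s, during which the arm holds its last target.

## Working session

There is one attempt and no reset: what is moved stays moved. The work goes in short steps, Python scripts to look and compute and a tool call to move; the robot and the scene stay as the last step left them, time stands still between calls to the robot, and variables do not carry over. Pictures are saved under pics/ and viewed, and the job is handed in when it is done.

Besides the shell and the picture viewer there is one more tool, called as name([rows], argument=value, ...), one row to a line, values as JSON. carry_out: Moves the arm, as the interface text tells. Its arguments: {"type":"object","properties":{"plan":{"type":"array"},"grip_force":{"type":"number"}},"required":["plan"]}

```bash
mkdir -p pics; ls; python3 - <<'E'
from rig import ctrl
import cv2, numpy as np, pickle
print(ctrl.sense())
for n in ["scene","top"]:
    c=ctrl.capture(n); pickle.dump(c,open(f"{n}0.pkl","wb"))
    cv2.imwrite(f"pics/{n}0.png",c["color"])
    print(n,c["fx"],c["fy"],c["cx"],c["cy"],np.round(c["cam_to_world"],3).tolist(),[k for k in c])
E
```

```text
pics
{'time_s': 0.0, 'joints': array([-1.57040844e+00,  3.13436427e-01,  1.49844444e+00, -1.16089100e-05,
        1.33097541e+00, -2.23390796e-01]), 'dq': array([-0.00075271,  0.00038767,  0.00233914,  0.00017499, -0.0011115 ,
       -0.00022586]), 'tau': array([-1.37128634e-03, -4.12269902e+01, -2.59744906e+01, -2.67745327e-04,
        4.13768328e-03,  2.03623166e-06]), 'eef_pos': array([ 116.4955917 , -511.65070899,  230.73924603]), 'ee_rot': array([-6.28512361e-04,  9.93746563e-01,  1.11657377e-01,  6.46992308e-05]), 'force': array([-0.61539314,  0.13691656, -0.84375657]), 'wrist_torque': array([-0.02544559,  0.00578813,  0.03411989]), 'grip_width': 1.002446842349529}
scene 476.0499058275358 476.0499058275358 278.4550561056524 221.15615911272448 [[-0.14, -0.635, 0.76, 1193.72], [0.99, -0.076, 0.119, 66.351], [-0.018, 0.769, 0.639, 727.295], [0.0, 0.0, 0.0, 1.0]] ['color', 'range_z', 'fx', 'fy', 'cx', 'cy', 'cam_to_world']
top 433.662088602051 433.662088602051 276.33137192166527 210.17379315068519 [[0.02, 0.992, -0.123, 362.021], [-1.0, 0.02, -0.002, -45.429], [0.0, 0.123, 0.992, 1152.388], [0.0, 0.0, 0.0, 1.0]] ['color', 'range_z', 'fx', 'fy', 'cx', 'cy', 'cam_to_world']
```

View pics/scene0.png

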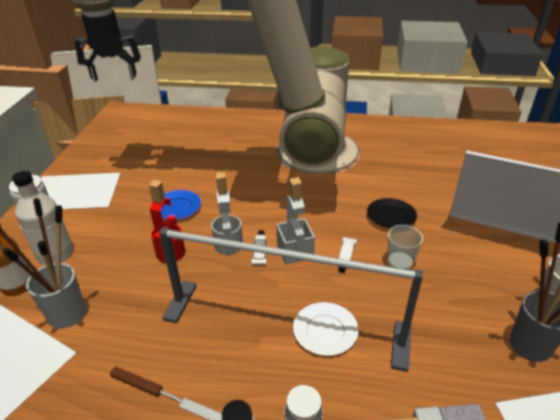

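View pics/top0.png

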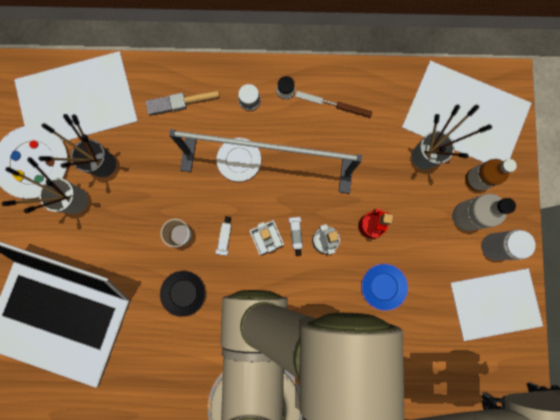

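The scene view shows the pail's handle at about (222,183), the tin's at (295,188), the red look-alike at (157,192), the white dish at (325,328), and the rail from (165,235) to (418,273). In the top view the pail handle is at (332,237), the tin at (266,233), the dish at (239,160), and the rail from (175,135) to (358,158). Next I'll enlarge the images and measure.

```bash
cat > h.py <<'E'
import numpy as np, pickle, cv2
def ray(c,u,v,T=None):
    T=c["cam_to_world"] if T is None else T
    d=np.array([(u-c["cx"])/c["fx"],-(v-c["cy"])/c["fy"],-1.])
    return T[:3,3],T[:3,:3]@d
def plane(c,u,v,z,T=None):
    o,d=ray(c,u,v,T); return o+d*(z-o[2])/d[2]
def tri(r1,r2):
    (a,d),(b,e)=r1,r2
    s=np.linalg.lstsq(np.c_[d,-e],b-a,rcond=None)[0]
    p,q=a+d*s[0],b+e*s[1]; return (p+q)/2,np.linalg.norm(p-q)
def pt(c,u,v,T=None):
    o,d=ray(c,u,v,T); return o+d*c["range_z"][int(round(v)),int(round(u))]
E
python3 - <<'E'
from h import *
s=pickle.load(open("scene0.pkl","rb"));t=pickle.load(open("top0.pkl","rb"))
a=cv2.resize(s["color"][160:280,140:330],None,fx=4,fy=4,interpolation=cv2.INTER_CUBIC)
cv2.imwrite("pics/s0z.png",a)
b=cv2.resize(t["color"][120:270,160:380],None,fx=3.6,fy=3.6,interpolation=cv2.INTER_CUBIC)
cv2.imwrite("pics/t0z.png",b)
for n,c in (("s",s),("t",t)):
    hsv=cv2.cvtColor(c["color"],cv2.COLOR_BGR2HSV)
    for nm,(u,v) in {"s":{"pail":(222,183),"tin":(295,188)},"t":{"pail":(332,237),"tin":(266,233)}}[n].items():
        print(n,nm,hsv[v,u],pt(c,u,v))
    w=((hsv[...,1]<60)&(hsv[...,2]>150)).astype(np.uint8)
    k,l,st,ce=cv2.connectedComponentsWithStats(w)
    for i in range(1,k):
        if st[i,4]>100: print(n,st[i],ce[i],plane(c,*ce[i],10))
E
```

```text
s pail [ 17 138 102] [ 435.08118275 -165.40534446  177.72515514]
s tin [ 17 137 104] [436.69764489 -17.86468073 178.89011087]
s [  52   45  108   58 3217] [113.0115014   77.38607398] [-422.55380625 -804.04131054   10.        ]
s [ 347   80  117   37 3014] [406.28301261  95.6260783 ] [-376.00285653  272.29010282   10.        ]
s [  0  86  34  29 540] [11.41666667 95.94814815] [ -231.30773133 -1100.52242707    10.        ]
s [159  87  69  19 973] [195.75745118  95.65878726] [-301.10587018 -448.86434657   10.        ]
s [520 100  12  21 162] [524.74691358 108.80246914] [-316.38631974  642.91321648   10.        ]
s [466 151  94  21 264] [511.52651515 160.78030303] [  8.2206156  530.44051336  10.        ]
s [  32  173   88   42 2484] [ 76.4742351  190.22463768] [ 279.07820762 -604.65871387   10.        ]
s [  9 182  28  38 487] [ 22.89117043 204.56468172] [ 352.77863293 -710.92991071   10.        ]
s [ 167  231  248   45 1731] [316.11669555 252.92720971] [438.11262841  29.35870073  10.        ]
s [252 252  14  12 142] [258.53521127 258.02112676] [469.1548031  -92.55894292  10.        ]
s 
[... 1909 characters left out ...]
49307298  95.14040837  10.        ]
t [172 226  17  18 231] [180.33766234 234.33333333] [434.00207718 208.97254446  10.        ]
t [508 230  27  29 621] [521.02415459 243.94202899] [ 426.92044217 -687.7621369    10.        ]
t [  0 242 107  39 285] [ 52.71578947 261.12631579] [357.13332351 539.44187838  10.        ]
t [   0  263  128  124 5922] [ 56.73167849 333.54069571] [173.214926  513.7377598  10.       ]
t [ 451  269   92   72 4790] [495.97515658 304.20334029] [ 269.94186115 -615.40003195   10.        ]
t [348 335  12  25 128] [353.8671875 346.0234375] [ 157.59871285 -247.91436046   10.        ]
t [242 354  20  13 121] [251.43801653 358.66115702] [121.08853597  12.92446556  10.        ]
```

View pics/s0z.png

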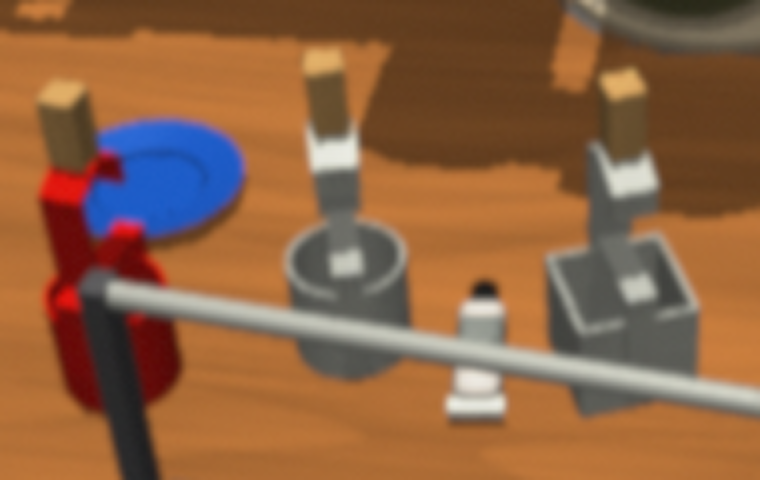

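View pics/t0z.png

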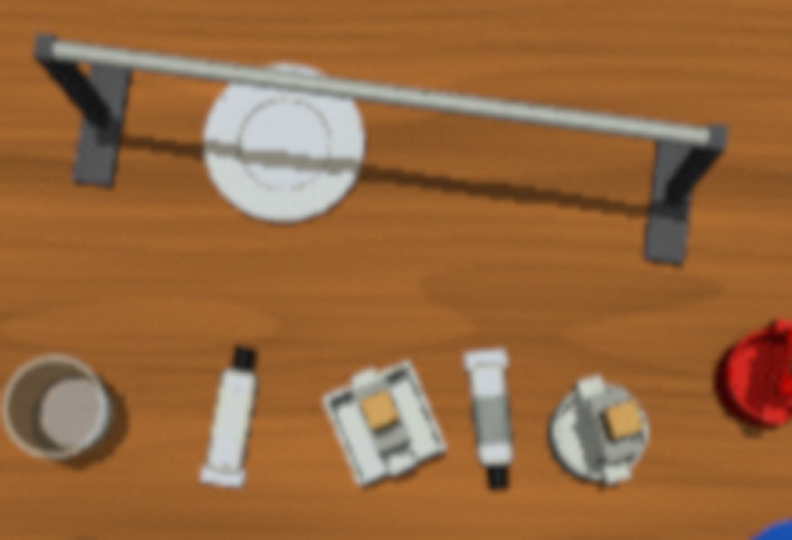

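```bash
python3 - <<'E'
from h import *
s=pickle.load(open("scene0.pkl","rb"));t=pickle.load(open("top0.pkl","rb"))
zt=lambda x,y:(x/3.6+160-.4,y/3.6+120-.4)
zs=lambda x,y:(x/4+140-.4,y/4+160-.4)
def T(n,a,b):
    p,e=tri(ray(t,*a),ray(s,*b)); print(n,np.round(p,1),round(e,1)); return p
T("pail top",zt(624,420),zs(323,60))
T("tin top",zt(380,410),zs(624,82))
# rail: fit line to rail pixels in top; z from depth
for n,c in (("s",s),("t",t)):
    hsv=cv2.cvtColor(c["color"],cv2.COLOR_BGR2HSV)
    w=((hsv[...,1]<60)&(hsv[...,2]>120))
    P=[]
    x0,y0,x1,y1={"s":(172,237,410,271),"t":(182,137,350,158)}[n]
    cs=[]
    for u in np.linspace(x0,x1,60).astype(int):
        v0=y0+(y1-y0)*(u-x0)/(x1-x0)
        rows=[v for v in range(int(v0)-7,int(v0)+8) if w[v,u] and 150<pt(c,u,v)[2]<215]
        if len(rows) and len(rows)<9:
            v=np.mean(rows); cs.append((u,v)); P.append(pt(c,u,rows[len(rows)//2]))
    P=np.array(P);cs=np.array(cs)
    k=np.polyfit(cs[:,0],cs[:,1],1); print(n,"line",k,len(cs),"z",np.median(P[:,2]),P[:,2].std())
    d=cs[:,1]-np.polyval(k,cs[:,0]);print("res",d.std(),abs(d).max())
    A=plane(c,x0,np.polyval(k,x0),186);B=plane(c,x1,np.polyval(k,x1),186);print(A,B,"yaw(rail y from world y)",np.degrees(np.arctan2(-(A-B)[0]*np.sign((A-B)[1]),abs((A-B)[1]))))
T("rail left end",zt(46,47),(418,272));T("rail right end",zt(716,136),(165,234))
# dish: white low points by depth
for n,c in (("s",s),("t",t)):
    v,u=np.mgrid[:420,:560]; d=np.stack([(u-c["cx"])/c["fx"],-(v-c["cy"])/c["fy"],-np.ones(u.shape)],-1)*c["range_z"][...,None]
    W=d@c["cam_to_world"][:3,:3].T+c["cam_to_world"][:3,3]
    hsv=cv2.cvtColor(c["color"],cv2.COLOR_BGR2HSV)
    m=(hsv[...,1]<90)&(hsv[...,2]>90)&(W[...,2]<40)&(abs(W[...,0]-635)<85)&(abs(W[...,1]-63)<85)
    k,l,st,ce=cv2.connectedComponentsWithStats(m.astype(np.uint8))
    big=np.isin(l,[i for i in range(1,k) if st[i,4]>80])
    p=np.argwhere(big)[:,::-1].astype(np.int32)
    e=cv2.fitEllipse(cv2.convexHull(p)); print(n,"dish ellipse",e,plane(c,*e[0],10),[plane(c,p[i][0],p[i][1],10)[:2].round(1).tolist() for i in (p[:,0].argmin(),p[:,0].argmax(),p[:,1].argmin(),p[:,1].argmax())])
    if n=="t":
        # hooks in top: points with z 90..200 near pail
        for nm,(x,y) in {"pail":(425,-168),"tin":(430,-20)}.items():
            q=(abs(W[...,0]-x)<50)&(abs(W[...,1]-y)<50)
            for lo,hi in((160,200),(130,158),(60,125)):
                r=W[q&(W[...,2]>lo)&(W[...,2]<hi)]; print(nm,lo,len(r),r.mean(0).round(1) if len(r) else'')
E
```

```text
pail top [ 425.2 -169.8  191. ] 0.0
tin top [428.1 -18.6 191.7] 1.7
s line [1.67662967e-01 2.04741947e+02] 60 z 189.91059020468253 1.156807105347652
res 0.2856243785842704 0.9950296831800358
[ 605.48210547 -213.29386435  186.        ] [652.01471958 187.37331839 186.        ] yaw(rail y from world y) -6.624529569674676
t line [  0.1339689  109.92902481] 60 z 191.35880074258603 1.814953507769681
res 0.28299551046801363 0.6869287863966633
[652.53327646 176.86558529 186.        ] [ 607.50675718 -208.59555674  186.        ] yaw(rail y from world y) -6.662644822738528
rail left end [654.  197.9 192.6] 0.8
rail right end [ 606.6 -227.   184.7] 2.3
s dish ellipse ((325.18890380859375, 328.70794677734375), (53.819183349609375, 66.2893295288086), 98.38505554199219) [638.61171024  62.25216191  10.        ] [[626.1, 0.8], [636.1, 122.3], [576.2, 44.1], [696.9, 55.2]]
t dish ellipse ((238.05519104003906, 160.67181396484375), (40.66310501098633, 46.6126594543457), 97.55426788330078) [635.47120492  63.03253396  10.        ] [[649.9, 123.0], [644.1, 1.5], [683.5, 105.3], [579.7, 72.2]]
pail 160 96 [ 424.6 -169.   188.6]
pail 130 119 [ 424.2 -169.1  143.7]
pail 60 167 [ 422.1 -167.8   74.3]
tin 160 85 [427.2 -19.4 190.2]
tin 130 108 [425.6 -20.3 143.5]
tin 60 166 [423.7 -21.7  71.6]
```

```bash
python3 - <<'E'
from rig import ctrl
import numpy as np
c=ctrl.capture("wrist");print(np.round(c["tool_from_camera"],3).tolist(),c["fx"],c["cx"],c["cy"])
E
```

```text
[[0.0, 0.946, 0.325, 84.439], [1.0, -0.0, -0.0, -0.095], [-0.0, 0.325, -0.946, -142.866], [0.0, 0.0, 0.0, 1.0]] 321.6604898459735 283.092025113515 209.89239531421444
```

carry_out([
  [85,[12,-8,-30],[0,0,0]],
  [85,[25,-17,-10],[0,0,0]],
  [85,[25,-17,0],[0,0,0]],
  [85,[25,-18,0],[0,0,0]],
  [85,[25,-18,0],[0,0,0]],
  [85,[25,-18,0],[0,0,0]],
  [85,[25,-18,0],[0,0,0]],
  [85,[25,-18,0],[0,0,0]],
  [85,[25,-18,0],[0,0,0]],
  [85,[25,-18,0],[0,0,0]],
  [85,[25,-18,0],[0,0,0]],
  [85,[25,-18,0],[0,0,0]],
  [85,[25,-18,0],[0,0,0]],
  [85,[25,-18,0],[0,0,0]],
  [85,[25,-18,0],[0,0,0]],
  [85,[15,-7,0],[0,0,0]],
  [85,[0,0,0],[0,0,0]],
  [85,[0,0,0],[0,0,0]],
])

```text
time_s: 1.65
eef_pos: [425.4, -169.4, 271.0]
ee_rot: [-0.0, 0.994, 0.113, -0.0]
force: [0.2, -0.1, 0.0]
grip_width: 0.997
```

```bash
python3 - <<'E'
from rig import ctrl
import cv2, numpy as np, pickle
st=ctrl.sense()
c=ctrl.capture("wrist"); pickle.dump((st,c),open("w1.pkl","wb"))
cv2.imwrite("pics/w1.png",c["color"])
print(st["time_s"],st["eef_pos"],st["ee_rot"])
E
```

```text
1.65 [ 425.39969621 -169.4421998   270.99697706] [-1.53121236e-04  9.93651160e-01  1.12504394e-01 -3.32189910e-04]
```

View pics/w1.png

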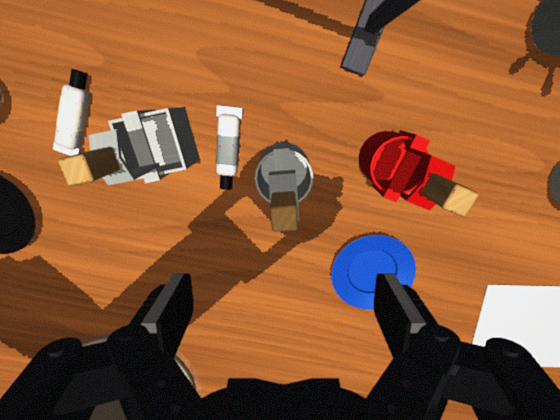

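The wrist view shows the pail handle's top at about (285,225) with the hook strip at (284,185) above it; the tin is to the left at (90,165) and the red look-alike to the right.

```bash
python3 - <<'E'
from h import *
st,c=pickle.load(open("w1.pkl","rb"))
a=cv2.resize(c["color"][130:245,235:335],None,fx=5,fy=5,interpolation=cv2.INTER_CUBIC);cv2.imwrite("pics/w1z.png",a)
E
```

```text
(no output)
```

View pics/w1z.png

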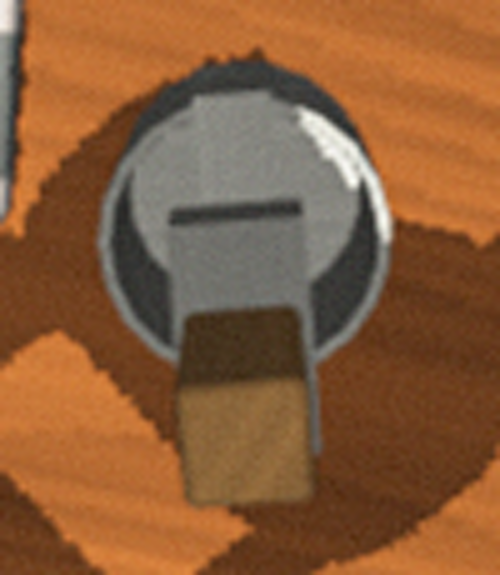

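```bash
python3 - <<'E'
from h import *
from scipy.spatial.transform import Rotation as R
s=pickle.load(open("scene0.pkl","rb"));st,c=pickle.load(open("w1.pkl","rb"))
for y in range(130,275,10):print(y,pt(s,335/4+139.6,y/4+159.6).round(0))
q=st["ee_rot"];W=np.eye(4);W[:3,:3]=R.from_quat(q[[1,2,3,0]]).as_matrix();W[:3,3]=st["eef_pos"]
T=W@c["tool_from_camera"]
z=lambda x,y:(x/5+234.6,y/5+129.6)
P=[plane(c,*z(*p),191,T) for p in((178,387),(302,377),(312,495),(190,505))]
P=np.array(P);print(P.round(1),P.mean(0),pt(c,*z(245,440),T))
print("edges",np.diff(np.r_[P,P[:1]],axis=0)[:,:2].round(1))
e=((P[0]-P[1])+(P[3]-P[2]));print("y-dir yaw",np.degrees(np.arctan2(-e[0],e[1])))
e=((P[0]-P[3])+(P[1]-P[2]));print("x-dir yaw",np.degrees(np.arctan2(e[1],e[0])))
a,b=plane(c,*z(168,222),122,T),plane(c,*z(302,207),122,T);print("tip line",a,b,np.degrees(np.arctan2(-(a-b)[0],(a-b)[1])))
p,e=tri(ray(c,*z(245,441),T),ray(s,220.35,174.6));print("tri",p,e)
print("toolyaw",np.degrees(np.arctan2(W[1,0],W[0,0])))
E
```

```text
130 [ 434. -165.  154.]
140 [ 431. -167.  145.]
150 [ 437. -165.  144.]
160 [ 443. -164.  142.]
170 [ 447. -163.  139.]
180 [ 446. -164.  131.]
190 [ 445. -165.  124.]
200 [ 410. -177.   89.]
210 [ 411. -177.   83.]
220 [ 416. -176.   80.]
230 [ 425. -174.   81.]
240 [ 434. -172.   81.]
250 [ 441. -171.   80.]
260 [ 452. -168.   82.]
270 [ 455. -167.   78.]
[[ 432.9 -158.   191. ]
 [ 438.5 -175.3  191. ]
 [ 420.8 -181.1  191. ]
 [ 415.1 -163.7  191. ]] [ 426.83440662 -169.52912593  191.        ] [ 427.2361176  -169.35973122  191.40919126]
edges [[  5.5 -17.3]
 [-17.7  -5.8]
 [ -5.7  17.4]
 [ 17.8   5.7]]
y-dir yaw 17.889996296700044
x-dir yaw 17.956408384405762
tip line [ 440.79498737 -151.73761743  122.        ] [ 449.07250248 -175.21210555  122.        ] 19.423541654151556
tri [ 427.4799191  -169.23230871  192.56529679] 0.13644521112571334
toolyaw 12.91941398830735
```

carry_out([
  [85,[1,0,27],[0,0,-0.9]],
  [85,[0,0,30],[0,0,0]],
  [85,[0,0,30],[0,0,0]],
  [85,[0,0,30],[0,0,0]],
  [85,[0,0,0],[0,0,0]],
  [85,[0,0,0],[0,0,0]],
], grip_force=60)

```text
time_s: 2.2
eef_pos: [425.6, -170.1, 154.4]
ee_rot: [-0.001, 0.987, 0.158, -0.001]
force: [0.8, 0.6, 0.9]
grip_width: 0.995
```

carry_out([
  [10,[0,0,0],[0,0,0]],
  [10,[0,0,0],[0,0,0]],
  [10,[0,0,0],[0,0,0]],
  [10,[0,0,0],[0,0,0]],
  [10,[0,0,0],[0,0,0]],
  [10,[0,0,0],[0,0,0]],
  [10,[0,0,0],[0,0,0]],
  [10,[0,0,0],[0,0,0]],
  [10,[0,0,0],[0,0,0]],
  [10,[0,0,0],[0,0,0]],
], grip_force=60)

```text
time_s: 3.03
eef_pos: [426.6, -169.8, 154.9]
ee_rot: [0.0, 0.987, 0.158, 0.0]
force: [-1.4, 0.2, 6.2]
grip_width: 0.226
```

```bash
python3 - <<'E'
from rig import ctrl
import cv2, numpy as np, pickle
st=ctrl.sense();print(st)
c=ctrl.capture("wrist"); pickle.dump((st,c),open("w2.pkl","wb"))
s=ctrl.capture("scene"); pickle.dump(s,open("s2.pkl","wb"))
cv2.imwrite("pics/w2.png",np.vstack([cv2.resize(c["color"],(400,300)),cv2.resize(s["color"][150:300,120:320],(400,300))]))
E
```

```text
{'time_s': 3.0333, 'joints': array([-6.34972296e-01,  2.49015648e-01,  1.79667493e+00,  3.52069939e-06,
        1.09464158e+00,  6.17676812e-01]), 'dq': array([ 0.00017833, -0.00069951, -0.00147149, -0.00117352,  0.00064571,
        0.00194068]), 'tau': array([-1.57965724e-01, -3.27174425e+01, -2.14357281e+01, -4.01194207e-02,
       -1.85802081e-01, -9.45880311e-03]), 'eef_pos': array([ 426.57985326, -169.82894007,  154.9235933 ]), 'ee_rot': array([4.48393567e-04, 9.87374382e-01, 1.58402753e-01, 4.42899095e-04]), 'force': array([-1.40191998,  0.19823997,  6.20118291]), 'wrist_torque': array([0.15277595, 0.07848748, 0.0139024 ]), 'grip_width': 0.22647031945398358}
```

View pics/w2.png

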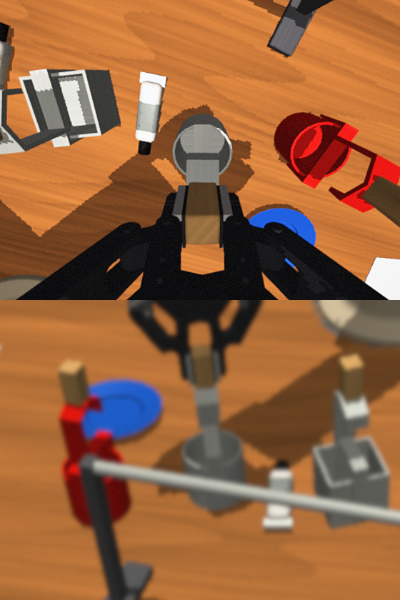

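carry_out([
  [10,[0,0,-15],[0,0,0]],
  [10,[0,0,-25],[0,0,0]],
  [10,[0,0,-26],[0,0,0]],
  [10,[0,0,-18],[0,0,0]],
  [10,[0,0,0],[0,0,0.7]],
  [10,[0,0,0],[0,0,0.7]],
  [10,[0,0,0],[0,0,0.7]],
  [10,[0,0,0],[0,0,0.7]],
  [10,[0,0,0],[0,0,0.7]],
  [10,[0,0,0],[0,0,0.65]],
  [10,[0,0,0],[0,0,0]],
])

```text
time_s: 4.05
eef_pos: [426.1, -169.5, 237.9]
ee_rot: [-0.0, 0.998, -0.059, -0.0]
force: [-0.7, 0.6, -1.8]
grip_width: 0.226
```

carry_out([
  [10,[10,-10,0],[0,0,0]],
  [10,[15,-20,0],[0,0,0]],
  [10,[20,-25,0],[0,0,0]],
  [10,[20,-25,0],[0,0,0]],
  [10,[20,-25,0],[0,0,0]],
  [10,[15,-20,0],[0,0,0]],
  [10,[10,-14,0],[0,0,0]],
  [10,[3,-6,0],[0,0,0]],
  [10,[0,0,0],[0,0,0]],
  [10,[0,0,0],[0,0,0]],
  [10,[0,0,0],[0,0,0]],
])

```text
time_s: 4.97
eef_pos: [554.8, -39.6, 238.3]
ee_rot: [0.0, 0.998, -0.058, -0.0]
force: [-1.2, -0.2, -1.7]
grip_width: 0.23
```

```bash
python3 - <<'E'
from rig import ctrl
import cv2, numpy as np, pickle
st=ctrl.sense();print(st)
c=ctrl.capture("wrist"); pickle.dump((st,c),open("w3.pkl","wb"))
s=ctrl.capture("scene"); pickle.dump(s,open("s3.pkl","wb"))
t=ctrl.capture("top"); pickle.dump(t,open("t3.pkl","wb"))
cv2.imwrite("pics/w3.png",np.hstack([np.vstack([cv2.resize(c["color"],(400,300)),cv2.resize(s["color"][120:330,140:420],(400,300))]),cv2.resize(t["color"][90:315,130:430],(400,300))[:,:].repeat(2,0)[:600]]))
E
```

```text
{'time_s': 4.9667, 'joints': array([-2.81809984e-01,  3.77310201e-01,  1.38958933e+00, -3.17193911e-04,
        1.37495858e+00,  1.40600257e+00]), 'dq': array([-0.00460408, -0.0039986 , -0.0010336 ,  0.00531548, -0.00088295,
        0.00553202]), 'tau': array([ 5.85229844e-01, -4.50897932e+01, -2.69751567e+01,  2.09019170e-02,
        1.65377798e-03, -1.27338327e-02]), 'eef_pos': array([554.77933258, -39.62362481, 238.32248511]), 'ee_rot': array([ 1.22306199e-04,  9.98290673e-01, -5.84439072e-02, -1.63881833e-04]), 'force': array([-1.24706118, -0.16949405, -1.71126826]), 'wrist_torque': array([ 0.020398  , -0.0266475 , -0.06137696]), 'grip_width': 0.22976646802860706}
```

View pics/w3.png

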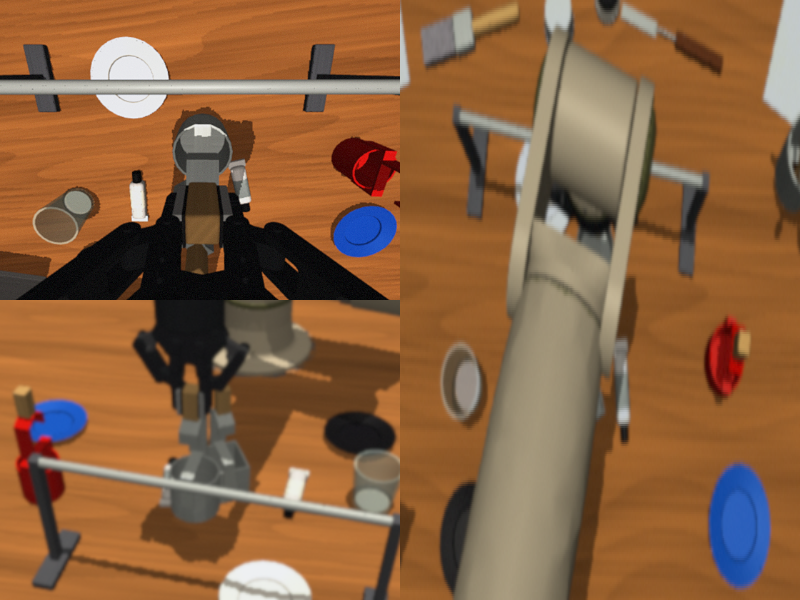

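Pail is held upright with its mouth toward the rail, which lies level across the wrist view at about row 122 (full size), and the dish is off to the left. Now I'll check rail position from this view.

```bash
python3 - <<'E'
from h import *
from scipy.spatial.transform import Rotation as R
st,c=pickle.load(open("w3.pkl","rb"));s=pickle.load(open("scene0.pkl","rb"));t=pickle.load(open("top0.pkl","rb"))
q=st["ee_rot"];W=np.eye(4);W[:3,:3]=R.from_quat(q[[1,2,3,0]]).as_matrix();W[:3,3]=st["eef_pos"]
T=W@c["tool_from_camera"]
hsv=cv2.cvtColor(c["color"],cv2.COLOR_BGR2HSV)
cs=[];zz=[]
for u in list(range(250,420,5)):
    rows=[v for v in range(105,140) if hsv[v,u,1]<70 and hsv[v,u,2]>110 and pt(c,u,v,T)[2]>150]
    if rows: cs.append((u,np.mean(rows),len(rows)));zz.append(pt(c,u,rows[len(rows)//2],T)[2])
cs=np.array(cs);k=np.polyfit(cs[:,0],cs[:,1],1);print(k,cs[:,2].mean(),np.median(zz),len(cs))
ux=np.array([.9933,-.1156]);uy=np.array([.1156,.9933])
for u in(250,330,410):
    p=plane(c,u,np.polyval(k,u),186,T);print(p, "railx",p[:2]@ux,"raily",p[:2]@uy)
# rail as intersection of wrist plane & scene/top planes
def pl(c,T,k,u0,u1):
    o,a=ray(c,u0,np.polyval(k,u0),T);_,b=ray(c,u1,np.polyval(k,u1),T);n=np.cross(a,b);n/=np.linalg.norm(n);return n,n@o
for nm,(d,kk,a,b) in {"s":(s,[.16766,204.742],172,410),"t":(t,[.13397,109.929],182,350)}.items():
    n1,d1=pl(c,T,k,250,410);n2,d2=pl(d,d["cam_to_world"],kk,a,b)
    for y in(-47,62):print(nm,np.linalg.solve([n1,n2,[0,1,0]],[d1,d2,y]).round(1))
n1,d1=pl(s,s["cam_to_world"],[.16766,204.742],172,410)
n2,d2=pl(t,t["cam_to_world"],[.13397,109.929],182,350)
print("st",[np.linalg.solve([n1,n2,[0,1,0]],[d1,d2,y]).round(1) for y in(-47,62)])
# dish from wrist
m=((hsv[...,1]<60)&(hsv[...,2]>120)).astype(np.uint8);m[:,:110]=0;m[:,250:]=0;m[200:]=0;m[int(np.polyval(k,170))-12:int(np.polyval(k,170))+12]=0
p=np.argwhere(m)[:,::-1].astype(np.int32);e=cv2.fitEllipse(cv2.convexHull(p));print(e,plane(c,*e[0],12,T))
print("tcp railx",st["eef_pos"][:2]@ux,"y",st["eef_pos"][:2]@uy,"dish",np.array([638,62.5])@ux,np.array([638,62.5])@uy)
E
```

```text
[-4.59893048e-03  1.22955615e+02] 19.264705882352942 191.14428514314582 34
[628.40537275 -28.54173504 186.        ] railx 627.4944813263048 raily 44.293155673290215
[623.14475441 -75.14999545 186.        ] railx 627.6570240271953 raily -2.6109568758265453
[ 617.88615301 -121.74038605  186.        ] railx 627.8195044084908 raily -49.49708617935811
s [626.4 -47.  187.6]
s [638.7  62.  187.2]
t [626.3 -47.  186.2]
t [638.7  62.  187.4]
st [array([626. , -47. , 187.2]), array([638.8,  62. , 187.3])]
((194.27137756347656, 125.67753601074219), (105.67030334472656, 170.1978759765625), 143.9541473388672) [622.37517375  52.06218156  12.        ]
tcp railx 555.6428020762963 y 24.774344325357006 dish 626.5003999999999 135.83405
```

carry_out([
  [10,[8,0,-1],[0,0,0]],
  [10,[16,0,0],[0,0,0]],
  [10,[18,0,0],[0,0,0]],
  [10,[16,0,0],[0,0,0]],
  [10,[9,0,0],[0,0,0]],
  [10,[5,0,0],[0,0,0]],
  [10,[0,0,0],[0,0,0]],
  [10,[0,0,0],[0,0,0]],
])

```text
time_s: 5.78
eef_pos: [626.5, -47.3, 239.2]
ee_rot: [-0.0, 0.998, -0.058, -0.0]
force: [-0.1, 1.3, -1.6]
grip_width: 0.226
```

```bash
python3 - <<'E'
from rig import ctrl
import cv2, numpy as np, pickle
st=ctrl.sense();print(st["eef_pos"],st["force"],st["grip_width"],st["eef_pos"][:2]@[.9933,-.1156])
c=ctrl.capture("wrist"); pickle.dump((st,c),open("w4.pkl","wb"))
s=ctrl.capture("scene"); pickle.dump(s,open("s4.pkl","wb"))
cv2.imwrite("pics/w4.png",np.vstack([cv2.resize(c["color"],(400,300)),cv2.resize(s["color"][150:330,160:400],(400,300),interpolation=cv2.INTER_CUBIC)]))
E
```

```text
[626.49124352 -47.34720769 239.21700113] [-0.09865887  1.25719012 -1.61701809] 0.22616171246343542 627.7670893952568
```

View pics/w4.png

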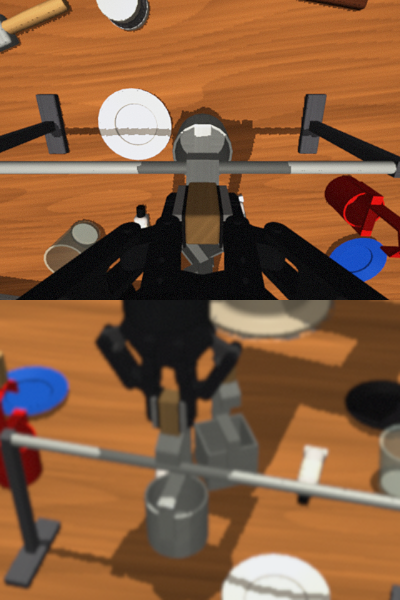

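The hook's tip is past the rail with no contact. In the scene view it is in front of the bar, so I lower it.

carry_out([
  [10,[0,0,8],[0,0,0]],
  [10,[0,0,10],[0,0,0]],
  [10,[0,0,8],[0,0,0]],
  [10,[0,0,5],[0,0,0]],
  [10,[0,0,3],[0,0,0]],
  [10,[0,0,1],[0,0,0]],
  [10,[0,0,0],[0,0,0]],
  [10,[0,0,0],[0,0,0]],
])

```text
time_s: 6.55
eef_pos: [627.0, -47.2, 204.6]
ee_rot: [0.0, 0.998, -0.058, 0.0]
force: [-0.6, 0.6, -2.4]
grip_width: 0.225
```

carry_out([
  [10,[0,0,1],[0,0,0]],
  [10,[0,0,0],[0,0,0]],
  [10,[0,0,0],[0,0,0]],
])

```text
time_s: 6.8
eef_pos: [626.9, -47.2, 203.4]
ee_rot: [0.0, 0.998, -0.058, 0.0]
force: [0.7, 0.7, -2.0]
grip_width: 0.224
```

carry_out([
  [10,[0,0,1],[0,0,0]],
  [10,[0,0,0],[0,0,0]],
  [10,[0,0,0],[0,0,0]],
])

```text
time_s: 7.05
eef_pos: [626.9, -47.1, 202.2]
ee_rot: [-0.0, 0.998, -0.058, -0.0]
force: [0.1, -0.6, -1.2]
grip_width: 0.229
```

carry_out([
  [10,[0,0,1],[0,0,0]],
  [10,[0,0,0],[0,0,0]],
  [10,[0,0,0],[0,0,0]],
])

```text
time_s: 7.3
eef_pos: [626.8, -47.1, 201.2]
ee_rot: [-0.0, 0.998, -0.058, -0.0]
force: [0.3, 0.3, -1.8]
grip_width: 0.227
```

```bash
python3 - <<'E'
from rig import ctrl
import cv2, numpy as np, pickle
st=ctrl.sense();print(st["eef_pos"],st["force"],st["grip_width"],st["eef_pos"][:2]@[.9933,-.1156])
c=ctrl.capture("wrist"); pickle.dump((st,c),open("w5.pkl","wb"))
s=ctrl.capture("scene"); pickle.dump(s,open("s5.pkl","wb"))
cv2.imwrite("pics/w5.png",np.vstack([cv2.resize(c["color"],(400,300)),cv2.resize(s["color"][180:270,200:320],(400,300),interpolation=cv2.INTER_CUBIC)]))
E
```

```text
[626.83159186 -47.11724278 201.24066461] [ 0.2951706   0.32460713 -1.76000949] 0.22669310276600868 628.0785734644527
```

View pics/w5.png

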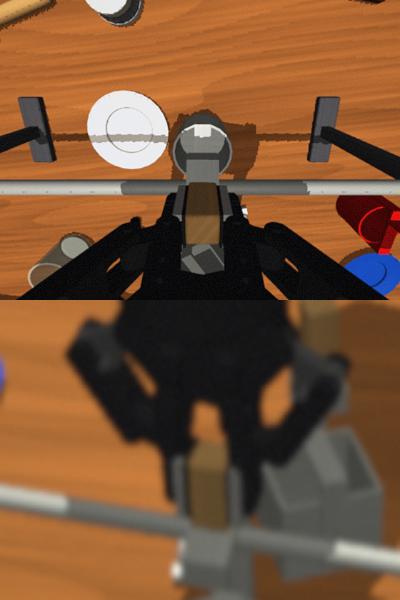

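carry_out([
  [10,[0,0,1],[0,0,0]],
  [10,[0,0,0],[0,0,0]],
  [10,[0,0,0],[0,0,0]],
])

```text
time_s: 7.65
eef_pos: [627.0, -47.2, 201.0]
ee_rot: [0.0, 0.998, -0.058, 0.0]
force: [-1.0, 0.2, 3.5]
grip_width: 0.223
```

carry_out([
  [10,[0,0,1],[0,0,0]],
  [10,[0,0,0],[0,0,0]],
  [10,[0,0,0],[0,0,0]],
])

```text
time_s: 7.9
eef_pos: [627.1, -47.1, 200.9]
ee_rot: [0.0, 0.998, -0.058, 0.001]
force: [-4.2, 0.9, 10.2]
grip_width: 0.229
```

carry_out([
  [10,[0,0,-1.6],[0,0,0]],
  [10,[0,0,0],[0,0,0]],
  [10,[0,-4,0],[0,0,0]],
  [10,[0,-7,0],[0,0,0]],
  [10,[0,-8,0],[0,0,0]],
  [10,[0,-8,0],[0,0,0]],
  [10,[0,-8,0],[0,0,0]],
  [10,[0,-8,0],[0,0,0]],
  [10,[0,-7,0],[0,0,0]],
  [10,[0,-4,0],[0,0,0]],
  [10,[0,0,0],[0,0,0]],
  [10,[0,0,0],[0,0,0]],
])

```text
time_s: 8.9
eef_pos: [633.2, 7.5, 200.8]
ee_rot: [-0.001, 0.998, -0.058, -0.0]
force: [-1.6, 3.0, 1.9]
grip_width: 0.223
```

```bash
python3 - <<'E'
from rig import ctrl
st=ctrl.sense();print(st["eef_pos"],st["force"],st["eef_pos"][:2]@[.9933,-.1156],st["eef_pos"][:2]@[.1156,.9933])
E
```

```text
[633.15575145   7.52009192 200.833391  ] [-1.61703093  2.95678231  1.88251934] 628.0442852871448 80.66251217186945
```

carry_out([
  [10,[0,-4,0],[0,0,0]],
  [10,[0,-7,0],[0,0,0]],
  [10,[0,-8,0],[0,0,0]],
  [10,[0,-8,0],[0,0,0]],
  [10,[0,-8,0],[0,0,0]],
  [10,[0,-8,0],[0,0,0]],
  [10,[0,-7,0],[0,0,0]],
  [10,[0,-4,0],[0,0,0]],
  [10,[0,-1,0],[0,0,0]],
  [10,[0,0,0],[0,0,0]],
  [10,[0,0,0],[0,0,0]],
])

```text
time_s: 9.82
eef_pos: [639.5, 61.8, 200.9]
ee_rot: [-0.001, 0.998, -0.058, -0.0]
force: [-1.1, 3.3, 1.8]
grip_width: 0.23
```

```bash
python3 - <<'E'
from rig import ctrl
import cv2, numpy as np, pickle
st=ctrl.sense();print(st["eef_pos"],st["force"],st["eef_pos"][:2]@[.9933,-.1156],st["eef_pos"][:2]@[.1156,.9933])
c=ctrl.capture("wrist"); pickle.dump((st,c),open("w6.pkl","wb"))
s=ctrl.capture("scene"); pickle.dump(s,open("s6.pkl","wb"))
cv2.imwrite("pics/w6.png",np.vstack([cv2.resize(c["color"],(400,300)),cv2.resize(s["color"][180:360,200:440],(400,300),interpolation=cv2.INTER_CUBIC)]))
E
```

```text
[639.51949843  61.79845639 200.87717801] [-1.13106726  3.27853902  1.77848437] 628.0908162272482 135.31286075512193
```

View pics/w6.png

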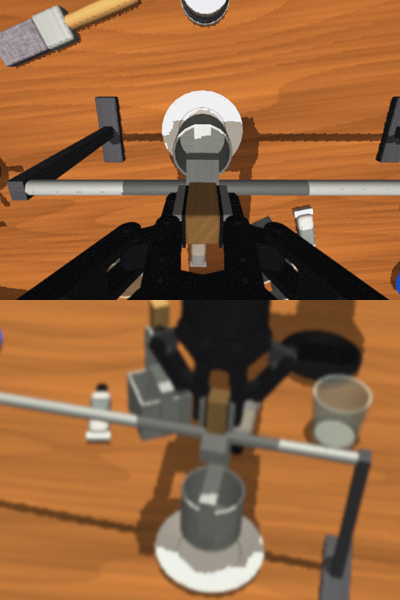

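The pail hangs on the rail over the dish in both views. Next I open gently and back off upward.

carry_out([
  [20,[0,0,0],[0,0,0]],
  [22,[0,0,0],[0,0,0]],
  [25,[0,0,0],[0,0,0]],
  [30,[0,0,0],[0,0,0]],
  [40,[0,0,0],[0,0,0]],
  [50,[0,0,0],[0,0,0]],
  [60,[0,0,0],[0,0,0]],
  [70,[0,0,0],[0,0,0]],
  [70,[0,0,0],[0,0,0]],
  [70,[0,0,-5],[0,0,0]],
  [70,[0,0,-12],[0,0,0]],
  [70,[0,0,-20],[0,0,0]],
  [70,[0,0,-25],[0,0,0]],
  [70,[0,0,-25],[0,0,0]],
  [70,[0,0,0],[0,0,0]],
  [70,[0,0,0],[0,0,0]],
])

```text
time_s: 11.25
eef_pos: [639.9, 61.1, 289.5]
ee_rot: [0.0, 0.998, -0.058, 0.002]
force: [-0.5, -0.6, -0.5]
grip_width: 0.816
```

carry_out([
  [70,[-15,0,0],[0,0,0]],
  [70,[-25,0,0],[0,0,0]],
  [70,[-25,0,0],[0,0,0]],
  [70,[-25,0,0],[0,0,0]],
  [70,[-10,0,0],[0,0,0]],
  [70,[0,0,0],[0,0,0]],
  [70,[0,0,0],[0,0,0]],
  [70,[0,0,0],[0,0,0]],
  [70,[0,0,0],[0,0,0]],
  [70,[0,0,0],[0,0,0]],
  [70,[0,0,0],[0,0,0]],
  [70,[0,0,0],[0,0,0]],
])

```text
time_s: 12.25
eef_pos: [540.5, 72.7, 287.7]
ee_rot: [-0.0, 0.998, -0.058, -0.0]
force: [0.5, -0.3, -0.2]
grip_width: 0.819
```

```bash
python3 - <<'E'
from rig import ctrl
import cv2, numpy as np, pickle
st=ctrl.sense();print(st["time_s"],st["eef_pos"],st["force"],st["grip_width"])
c=ctrl.capture("wrist"); pickle.dump((st,c),open("w7.pkl","wb"))
s=ctrl.capture("scene"); pickle.dump(s,open("s7.pkl","wb"))
cv2.imwrite("pics/w7.png",np.vstack([cv2.resize(c["color"],(400,300)),cv2.resize(s["color"][180:360,200:440],(400,300),interpolation=cv2.INTER_CUBIC)]))
cv2.imwrite("pics/s7z.png",cv2.resize(s["color"][210:260,290:350],None,fx=10,fy=10,interpolation=cv2.INTER_CUBIC))
s2=ctrl.capture("scene"); print(np.abs(s2["color"].astype(int)-s["color"])[190:350,280:370].mean())
E
```

```text
12.25 [540.45935078  72.68865329 287.66374167] [ 0.50947203 -0.34383425 -0.18887492] 0.8191039322875652
0.4950925925925926
```

View pics/w7.png

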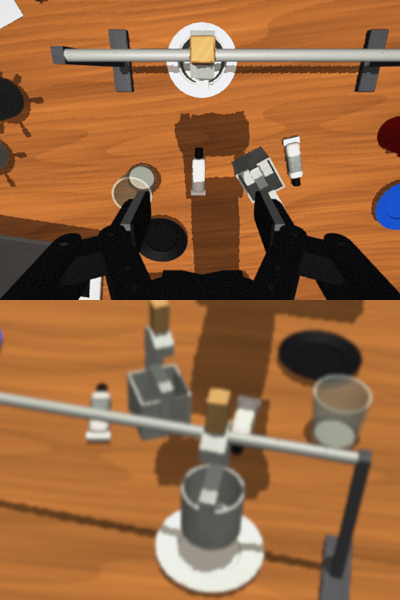

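View pics/s7z.png

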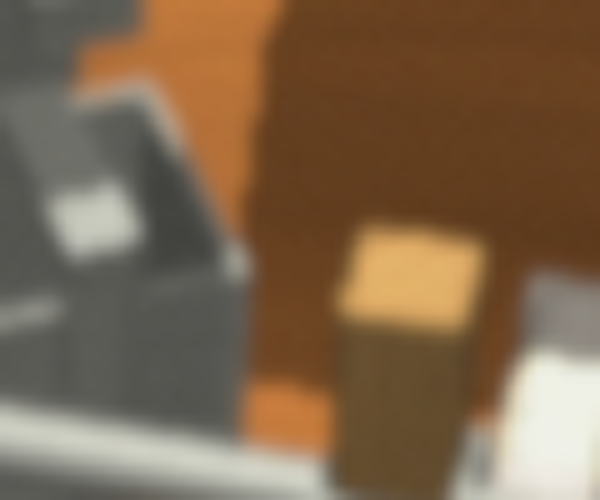

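The pail hangs upright on the rail over the dish. The handle top is at about (330.8,237.6) in scene and (284,70) in wrist. Final numeric check:

```bash
python3 - <<'E'
from h import *
from scipy.spatial.transform import Rotation as R
st,c=pickle.load(open("w7.pkl","rb"));s=pickle.load(open("s7.pkl","rb"));s0=pickle.load(open("scene0.pkl","rb"))
q=st["ee_rot"];W=np.eye(4);W[:3,:3]=R.from_quat(q[[1,2,3,0]]).as_matrix();W[:3,3]=st["eef_pos"]
T=W@c["tool_from_camera"]
hsv=cv2.cvtColor(c["color"],cv2.COLOR_BGR2HSV)
m=((hsv[...,1]>100)&(hsv[...,2]>150)&(hsv[...,0]>12)).astype(np.uint8);m[:40]=0;m[100:]=0;m[:,:255]=0;m[:,315:]=0
k,l,ss,ce=cv2.connectedComponentsWithStats(m);i=1+ss[1:,4].argmax();print(ss[i],ce[i])
p,e=tri(ray(c,*ce[i],T),ray(s,330.7,237.5));print("top",p,e)
ux=np.array([.9933,-.1156]);uy=np.array([.1156,.9933])
print("rail x",p[:2]@ux-627.3,"along vs dish",p[:2]@uy-135.8)
m=((hsv[...,1]<50)&(hsv[...,2]>150)).astype(np.uint8);m[150:]=0;m[:,:225]=0;m[:,340:]=0;m[66:92]=0
pp=np.argwhere(m)[:,::-1].astype(np.int32);el=cv2.fitEllipse(cv2.convexHull(pp));print(el,plane(c,*el[0],12,T))
print("tin shift",pt(s0,295,184),pt(s,295,184),np.abs(s["color"].astype(int)-s0["color"])[175:215,285:305].mean())
E
```

```text
[ 266   50   36   38 1299] [283.07313318  68.31177829]
top [640.29430486  60.91264789 237.17284774] 0.6123236838015739
rail x 1.662830921444538 along vs dish -1.2774452097160633
((282.1786193847656, 83.59761810302734), (97.96189880371094, 105.67240142822266), 179.18466186523438) [642.10437187  62.01234979  12.        ]
tin shift [437.7276506  -17.79489495 189.22125889] [437.4830112  -17.8221247  189.04713793] 16.804583333333333
```

Handle centre is at about z = 216 mm (top 237 minus 21). It is 1.7 mm off the rail's axis and 1.3 mm along the rail from the dish's middle, and the tin has not moved. Handing in.

```bash
python3 -c "
from rig import ctrl
print(ctrl.sense()['force']);print(ctrl.finish_job())"
```

```text
[-0.55623012  0.66340102 -0.06084218]
the job is handed in; nothing more can be done
None
```

The pail now hangs on the rail over the white dish, and the job is handed in at about 12.5 s on the robot's clock. No verdict was reported.

**What I did:** I gripped the round pail by its handle and hooked it on the rail about 110 mm to the robot's right of the dish's middle. I confirmed it was resting there by the contact force. I then slid it along the rail with light contact, released it and backed the gripper away.

**Last checks:**
- **Height:** the handle's top measured z = 237 mm from two views. That puts its centre at about 216 mm, or 31 mm above the rail's stated height.
- **Position:** it is 1.7 mm off the rail's axis and about 1.3 mm along the rail from the dish's middle.
- **Stillness:** the pail looked upright in the pictures, and two pictures taken one after the other showed no motion. I did not measure its tilt angle.
- **Gripper and tin:** the tool force was near zero, so the gripper is free. The tin's depth reading agreed with the start to within 0.3 mm. A plain image difference around the tin came out at 17, which I put down to the arm's shadow but did not follow up.
- **Small disagreements:** two-view rail heights came out 1 to 2.5 mm above the stated 185 mm, and dish estimates from the views differed by 3 to 4 mm. One wrist estimate, with the rail masked out of the picture, was about 19 mm off; I discarded it.

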